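Put the glaze brushes away in the covered brush box

TASK

Slide the clear cover of the brush box open and put the two glaze brushes from the sloped rack away in it: each one bristles up in an empty well of its own, its handle lowered into the well before you let go. Then slide the cover fully shut over them, and leave the flask, bottle, jar and bowl where they stand.

Things in the scene. Friction and masses are not known exactly. Their poses are not given: they have to be found in the camera images.
- brush_box: Fixed plywood box, 91 (x) x 264 (y) x 158 mm high, on a plinth 105 x 284 x 10 mm; origin: centre of underside. -y half: six open square wells (3 along y, 2 along x), each 36 x 36 mm, 150 mm deep, floor 8 mm above the bench, 5 mm dividers. +y half: closed, green top and drawer fronts (on its -x face). Channels for the cover along both long edges, up to 166 mm high, 82 mm clear between.
- cover (a joint): Clear acrylic cover, 130 mm long, 4 mm thick, top at 163 mm, sliding in the channels along the box's y. 0 m = fully shut over all six wells, against its stop; grows as it slides towards the box's +y; 0.130 m = fully open over the drawer half. Needs about 1.2 N plus 4 N per m/s; stays where it is left. Starts slightly ajar (8 to 28 mm).
- pull (a point): Point on the cover's black pull bar, to pinch or push. The bar is 44 mm along the box's x, 12 mm along its y, and stands 26 mm up from the cover (163 to 189 mm above the bench). The point is at the bar's middle, 6 mm below its top, and moves with the cover; axes as the box.
- well_1 (a point): Centre of a well's mouth, 158 mm above the bench, at -20.5 mm along the box's x and -107 mm along its y from the box's origin; axes as the box. Empty at the start.
- well_2 (a point): Centre of a well's mouth, 158 mm above the bench, at -20.5 mm along the box's x and -66 mm along its y from the box's origin; axes as the box. Empty at the start.
- well_3 (a point): Centre of a well's mouth, 158 mm above the bench, at -20.5 mm along the box's x and -25 mm along its y from the box's origin; axes as the box. Empty at the start.
- well_4 (a point): Centre of a well's mouth, 158 mm above the bench, at +20.5 mm along the box's x and -107 mm along its y from the box's origin; axes as the box. Empty at the start.
- well_5 (a point): Centre of a well's mouth, 158 mm above the bench, at +20.5 mm along the box's x and -66 mm along its y from the box's origin; axes as the box. Empty at the start.
- well_6 (a point): Centre of a well's mouth, 158 mm above the bench, at +20.5 mm along the box's x and -25 mm along its y from the box's origin; axes as the box. Empty at the start.
- brush_rack: Fixed wooden rack on a 150 (x) x 200 (y) x 10 mm board; origin: centre of underside. Two notched bars hold the brushes at y = -40 and +40 mm, sloping 35 degrees up towards the rack's -x (roughly towards the robot), handle ends on a toe ledge. Bars touch a brush 11-25 and 107-121 mm from its handle end, lips 4 mm high beside it; between the bars it is open below down to the board.
- brush_a: Short glaze brush with a blue handle, loose, 145 mm long, about 25 g: handle 12 mm thick, 100 mm long; brass ferrule 12 mm thick, 18 mm long; bristle head 13 mm thick, 27 mm long. Origin at the centre of the flat handle end, z axis along the brush towards the bristles. Starts on the rack, origin 36 mm and bristle tip 119 mm above the bench.
- brush_b: Short glaze brush with a red handle, loose, 145 mm long, about 25 g: handle 12 mm thick, 100 mm long; brass ferrule 12 mm thick, 18 mm long; bristle head 13 mm thick, 27 mm long. Origin at the centre of the flat handle end, z axis along the brush towards the bristles. Starts on the rack, origin 36 mm and bristle tip 119 mm above the bench.
- brush_a_tip (a point): Bristle tip of the blue brush; axes as the brush.
- brush_b_tip (a point): Bristle tip of the red brush; axes as the brush.
- flask: Bystander: gold-coloured drinking flask, 64 mm thick, 182 mm high; origin at the centre of its underside.
- glaze_bottle: Bystander: green glaze bottle, 64 mm thick, 170 mm high; origin at the centre of its underside.
- glaze_bowl: Bystander: blue ceramic bowl, 104 mm across, 45 mm high; origin at the centre of its underside.
- slip_jar: Bystander: white lidded jar, 68 mm thick, 85 mm high; origin at the centre of its underside.

How it is judged:
By the outcome, as a careful person would: the job done as asked, in the order asked, and still so for the second after the job is handed in, with the robot touching nothing.
It also fails if it takes over 72 s, if anything falls off the work surface, if the arm or the gripper's body presses on something with over 40 N, if the wrist force passes 120 N, or if a joint passes its speed limit or range.

ROBOT

A 7-joint arm with a two-finger parallel gripper is mounted at the origin on the work surface. World frame = base frame: x ahead of the robot, y to its left, z up, the work surface at z = 0. Lengths are in m, angles in rad, forces in N, time in s.
With the tool pointing down it reaches from about 0.425 to 1.025 m from the base axis. Payload 9.4 kg.
Tool frame: the origin (TCP) lies midway between the tips of the shut fingers; the grasp point (between the pads) lies 19 mm behind it (env.grasp_offset is the distance from the TCP to the grasp point, in m); z points along the fingers, y is the line along which they close (so a half turn about z gives the same grasp; the last joint's range is limited). The gripper opens to 93 mm and grips with 3 to 60 N. Pads are 15 mm wide; open, the fingers measure 128 mm over their backs; the gripper's body (75 mm by 188 mm) begins 65 mm behind the grasp point.
Start: joints at [-1.318, 0.599, -0.003, 1.599, 0.002, 0.943, -0.08], TCP at [0.235, 0.686, 0.219] pointing down, gripper open.
Joint ranges: [-2.57, 2.57], [-0.35, 1.97], [-1.29, 1.29], [0.11, 2.56], [-1.05, 4.19], [0.11, 1.86], [-2.63, 2.63]. Speed limits (rad/s): [2.22, 2.22, 3.01, 3.01, 3.14, 3.14, 3.14].

INTERFACE

Orientations are given as a rotation vector (axis times angle).
In Python, from plant import env gives the robot as it stands. The module is installed in compiled form; this text tells all that it offers.
- The arm moves only by the tool send_rows, never from a script. Its arguments are lists of equal length, an entry for each row: "fingers": the finger opening in mm, from 0 to 93; "linear": the shift along the tool's x, y, z in mm, a list of three; "twist": the turn about the tool's z in degrees. A call has 1 to 20 rows; each row is the pose to reach, as a shift and turn from the pose commanded when the call began, along the tool's axes at that moment; what a row does not reach only later rows make up. A row lasts 1/8 s, in which the tool goes at most 62.5 mm and 10.7 degrees, less where a joint would pass 70% of its speed; a pose out of reach is approached as far as the arm can. A call with a gripper value outside its range is refused whole. The fingers move at their own pace and stop on an object; the grip force is fixed at half the most. Time passes only in rows, so rows that repeat a pose let the fingers close. It gives the time, the measured TCP pose, the force, the opening and the grip force at its end, in the units of the state.
- env.observe(): the state, without advancing time (a new reading comes with each control period).
- env.snapshot(name): name is "scene" or "top"; returns the picture (384x512x3 uint8, blue, green, red); there is no depth.
- env.calibration(name): a dict with "intrinsics" (3x3 intrinsics, pixels), "dist_coeffs" ([k1, k2, p1, p2, k3] as OpenCV has them; the pictures are not rectified), "world_to_cam" (4x4, takes a point from world to camera coordinates). Camera axes: x right, y down, z forward; pixel columns grow to the right and rows downward; lengths in m; the calibration is good to about 2 mm. A picture is of the moment at which its call begins. calibration takes no time and is no camera call.
- env.finish_job(): hands the job in; it is judged then, once.
Trained networks look in the newest picture that a camera, given by its name, has taken for a name from the list of things; names that differ only in an ending like _2 or _b are one class to them, and where a whole thing is asked for, a point or a joint stands for the part that bears it (a point fixed in the world has none). Each returns a list of dicts, best first, with "conf" (0 to 1); they miss things now and then, are a little off and sometimes report something else, mostly with a low value. They report only what shows in the picture. A call takes as long as a camera call.
- env.spot_in(camera, query): "location" ([column, row] in pixels, amid what is visible of it).
- env.outline_of(camera, query): "pixels" (384x512 bool, what is visible of it) and "location" ([column, row] in pixels, amid what is visible of it).
The state is a dict: "t": time; "q": joint angles; "qvel": joint speeds; "joint_torque": joint torques, N m; "tool_pos": TCP position; "tool_rot": TCP orientation; "ft_force": force on the tool from outside, world axes, zero at the start; "wrist_torque": the same for the moment, N m; "gripper_width": finger opening in m; "gripper_force": force on a finger pad.
Only numpy, scipy, OpenCV 4.12 (cv2) and the standard library are available. Lean on these libraries where they do the work, as an engineer would, in place of code of your own. Each camera call takes 0.05 s, during which the arm holds its last target. There are 200 camera calls.

## Working session

There is one attempt and no reset: what is moved stays moved. The work goes in short steps, Python scripts to look and compute and a tool call to move; the robot and the scene stay as the last step left them, time stands still between calls to the robot, and variables do not carry over. Pictures are saved under pics/ and viewed, at most 10 in all, crops included, and the job is handed in when it is done.

Besides the shell and the picture viewer there is one more tool, called after "Request:" by a JSON object that holds its "op" and its "data". send_rows: Moves the arm, as the interface text tells. Its arguments: {"type":"object","properties":{"fingers":{"type":"array"},"linear":{"type":"array"},"twist":{"type":"array"}},"required":["fingers","linear","twist"]}

```bash
mkdir -p pics; cat > h.py <<'E'
import numpy as np, cv2
from scipy.spatial.transform import Rotation as R
from plant import env
def cal(n):
    c=env.calibration(n); return np.array(c["intrinsics"],float),np.array(c["dist_coeffs"],float),np.array(c["world_to_cam"],float)
def ray(n,p):
    K,d,T=cal(n); u=cv2.undistortPoints(np.array([[p]],float),K,d)[0,0]
    Rm=T[:3,:3]; return -Rm.T@T[:3,3], Rm.T@np.array([u[0],u[1],1.])
def atz(n,p,z):
    o,v=ray(n,p); return o+v*(z-o[2])/v[2]
def proj(n,P):
    K,d,T=cal(n); return cv2.projectPoints(np.array(P,float).reshape(-1,1,3),cv2.Rodrigues(T[:3,:3])[0],T[:3,3],K,d)[0][:,0]
def tri(ps):
    A=np.zeros((3,3));b=np.zeros(3)
    for n,p in ps:
        o,v=ray(n,p); v=v/np.linalg.norm(v); M=np.eye(3)-np.outer(v,v); A+=M;b+=M@o
    return np.linalg.solve(A,b)
def st():
    s=env.observe(); print("t",round(s["t"],2),"pos",np.round(s["tool_pos"],4),"F",np.round(s["ft_force"],1),"w",round(s["gripper_width"],4),"gf",s["gripper_force"],"q",np.round(s["q"],2)); print(np.round(R.from_rotvec(s["tool_rot"]).as_matrix(),3)); return s
E
python3 - <<'E'
from h import *
st()
for n in("scene","top"):
    im=env.snapshot(n); cv2.imwrite(f"pics/{n}0.png",im)
    o,_=ray(n,[0,0]);print(n,o)
    for q in["brush_box","pull","cover","brush_rack","brush_a","brush_a_tip","well_1","flask","glaze_bottle","glaze_bowl","slip_jar"]:
        print(q,[(np.round(r["location"]).tolist(),round(r["conf"],2)) for r in env.spot_in(n,q)][:7])
E
```

```text
t 0.0 pos [0.2347 0.6854 0.2178] F [-0.2 -0.2 -0.6] w 0.0929 gf 0.0 q [-1.32  0.6  -0.    1.6   0.    0.94 -0.08]
[[-0.946  0.324 -0.   ]
 [ 0.324  0.946 -0.002]
 [-0.    -0.002 -1.   ]]
scene [1.11501766 0.79973636 0.84652118]
brush_box [([247.0, 177.0], 0.55)]
pull [([240.0, 150.0], 0.93)]
cover [([240.0, 149.0], 0.6)]
brush_rack [([326.0, 249.0], 0.79)]
brush_a [([317.0, 224.0], 0.63), ([331.0, 242.0], 0.45)]
brush_a_tip [([333.0, 241.0], 0.61), ([322.0, 221.0], 0.49)]
well_1 [([244.0, 172.0], 0.85)]
flask [([378.0, 319.0], 0.75)]
glaze_bottle [([211.0, 143.0], 0.65), ([326.0, 250.0], 0.44)]
glaze_bowl [([211.0, 205.0], 0.68)]
slip_jar [([242.0, 242.0], 0.9), ([333.0, 237.0], 0.68)]
top [ 0.48809523 -0.01924073  1.70203326]
brush_box [([306.0, 200.0], 0.77)]
pull [([317.0, 200.0], 0.81)]
cover [([322.0, 198.0], 0.92), ([308.0, 197.0], 0.63)]
brush_rack [([198.0, 217.0], 0.6)]
brush_a [([186.0, 219.0], 0.52)]
brush_a_tip []
well_1 [([306.0, 199.0], 0.96)]
flask []
glaze_bottle [([384.0, 196.0], 0.74)]
glaze_bowl [([286.0, 157.0], 0.74)]
slip_jar [([230.0, 155.0], 0.71)]
```

```bash
python3 - <<'E'
import cv2,numpy as np
a=cv2.imread("pics/scene0.png")[90:350,150:450];b=cv2.imread("pics/top0.png")[110:280,120:420]
cv2.imwrite("pics/c1.png",cv2.resize(a,(690,598),interpolation=cv2.INTER_CUBIC));cv2.imwrite("pics/c2.png",cv2.resize(b,(795,450),interpolation=cv2.INTER_CUBIC))
E
```

```text
(no output)
```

View pics/c1.png

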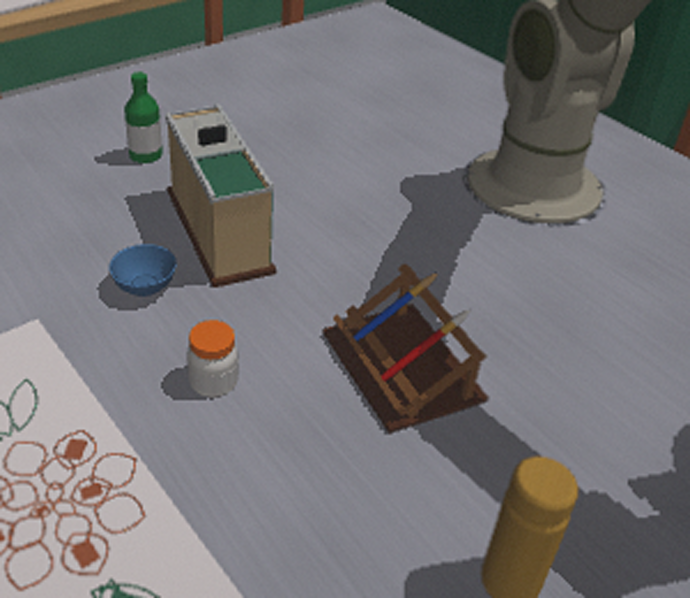

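View pics/c2.png

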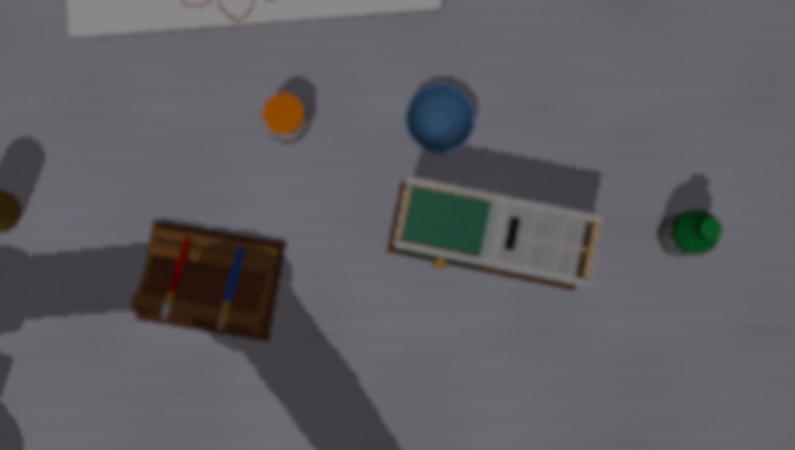

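The box lies far right with the cover nearly shut, its pull at about (313,198) in the top picture. The brushes lie on the rack at about (187,216) red and (208,220) blue, bristles towards the robot. Next I measure by colour and by fitting the outlines.

```bash
cat > m.py <<'E'
from h import *
from scipy.optimize import minimize
def col(n,c,im,box):
    x0,x1,y0,y1=box; h=cv2.cvtColor(im,cv2.COLOR_BGR2HSV).astype(int); H,S,V=h[...,0],h[...,1],h[...,2]
    m={"blue":(abs(H-113)<12)&(S>120),"red":((H<6)|(H>172))&(S>140)&(V>60),"black":(V<45)}[c]
    k=np.zeros(m.shape,bool);k[y0:y1,x0:x1]=1; m=m&k
    nl,l,s,ce=cv2.connectedComponentsWithStats(m.astype(np.uint8)); 
    i=1+np.argmax(s[1:,4]); return np.argwhere(l==i)[:,::-1].astype(float)
def hull(n,corners_list):
    m=np.zeros((384*4,512*4),np.uint8)
    for P in corners_list:
        cv2.fillConvexPoly(m,cv2.convexHull(np.round((proj(n,P)+.5)*4).astype(np.int32)),1)
    return cv2.resize(m.astype(np.float32),(512,384),interpolation=cv2.INTER_AREA)
def boxpts(lx,ly,z0,z1,x,y,a):
    P=np.array([[sx*lx/2,sy*ly/2,z] for sx in(-1,1) for sy in(-1,1) for z in(z0,z1)])
    c,s=np.cos(a),np.sin(a); return P@np.array([[c,-s,0],[s,c,0],[0,0,1]]).T+[x,y,0]
E
python3 - <<'E'
from m import *
T=cv2.imread("pics/top0.png");S=cv2.imread("pics/scene0.png")
for c,bt,bs in(("blue",(165,230,195,240),(285,345,200,245)),("red",(165,230,195,240),(285,360,215,260))):
    pt=col("top",c,T,bt);ps=col("scene",c,S,bs)
    print(c,len(pt),len(ps),pt.mean(0),ps.mean(0),"tri",np.round(tri([("top",pt.mean(0)),("scene",ps.mean(0))]),4),"top",np.round(atz("top",pt.mean(0),.068),4),"scn",np.round(atz("scene",ps.mean(0),.066),4))
pt=col("top","black",T,(300,330,185,215));ps=col("scene","black",S,(230,255,138,160))
print("pull",len(pt),len(ps),pt.mean(0),ps.mean(0),np.round(tri([("top",pt.mean(0)),("scene",ps.mean(0))]),4),atz("top",pt.mean(0),.187),atz("scene",ps.mean(0),.178))
ms={}
for n in("top","scene"):
    r=env.outline_of(n,"brush_box"); print(n,r[0]["conf"],r[0]["pixels"].sum(),r[0]["location"]); ms[n]=r[0]["pixels"].astype(np.float32)
    r=env.outline_of(n,"brush_rack"); print(n,r[0]["conf"],r[0]["pixels"].sum(),r[0]["location"]); ms[n+"r"]=r[0]["pixels"].astype(np.float32)
np.savez("ms.npz",**ms)
def cost(p,ns):
    return sum(abs(hull(n,[boxpts(.091,.264,0,.164,*p),boxpts(.105,.284,0,.01,*p)])-ms[n]).sum()/ms[n].sum() for n in ns)
b0=atz("top",[306,200],.15)
for ns in(["top"],["scene"],["top","scene"]):
    best=min((minimize(cost,[b0[0],b0[1],a],args=(ns,),method="Nelder-Mead",options=dict(initial_simplex=[[b0[0],b0[1],a],[b0[0]+.02,b0[1],a],[b0[0],b0[1]+.02,a],[b0[0],b0[1],a+.1]])) for a in(-.25,-.1,.1,.25)),key=lambda r:r.fun)
    print(ns,best.x,best.fun)
E
```

```text
blue 56 96 [207.94642857 213.5       ] [316.40625    226.94791667] tri [0.5128 0.1827 0.0678] top [0.5136 0.1819 0.068 ] scn [0.5104 0.182  0.066 ]
red 41 118 [187.70731707 208.2195122 ] [328.6440678  244.27118644] tri [0.5325 0.2607 0.0682] top [0.5351 0.2583 0.068 ] scn [0.528  0.2614 0.066 ]
pull 25 74 [312.72 197.96] [241.83783784 148.5       ] [ 0.5598 -0.2027  0.1775] [ 0.55917068 -0.20143746  0.187     ] [ 0.56032215 -0.20197413  0.178     ]
top 0.88 2337 [307.3, 197.6]
top 0.85 1775 [197.2, 215.9]
scene 0.67 482 [213.5, 145.5]
scene 0.76 2597 [325.1, 249.7]
['top'] [ 0.56429901 -0.18745135 -0.22146218] 0.04163992404937744
['scene'] [ 0.50877732 -0.57307982 -0.42205303] 1.7580394744873047Traceback (most recent call last):
  File "<stdin>", line 17, in <module>
  File "<stdin>", line 17, in <genexpr>
    res = _minimize_neldermead(fun, x0, args, callback, bounds=bounds,
                               **options)
    fxcc = func(xcc)
    fx = function(np.copy(x), *(wrapper_args + args))
  File "<stdin>", line 14, in cost
  File "<stdin>", line 14, in <genexpr>
  File "m.py", line 12, in hull
    cv2.fillConvexPoly(m,cv2.convexHull(np.round((proj(n,P)+.5)*4).astype(np.int32)),1)
                                                  ~~~~^^^^^
  File "h.py", line 12, in proj
    K,d,T=cal(n); return cv2.projectPoints(np.array(P,float).reshape(-1,1,3),cv2.Rodrigues(T[:3,:3])[0],T[:3,3],K,d)[0][:,0]
          ~~~^^^
  File "h.py", line 5, in cal
    c=env.calibration(n); return np.array(c["intrinsics"],float),np.array(c["dist_coeffs"],float),np.array(c["world_to_cam"],float)
ValueError: time passes only in moves, steps and waits
```

```bash
sed -i 's/^def cal(n):/import functools\n@functools.cache\ndef cal(n):/' h.py
cat > ov.py <<'E'
from m import *
def over(im,n,p,rk,cov=None):
    s=4; im=cv2.resize(im,None,fx=s,fy=s,interpolation=cv2.INTER_CUBIC)
    def L(P,c):
        q=np.round((proj(n,P)+.5)*s).astype(int).reshape(-1,1,2); cv2.polylines(im,[q],True,c,1,cv2.LINE_AA)
    def loc(P,p):
        c,q=np.cos(p[2]),np.sin(p[2]); return np.array(P)@np.array([[c,-q,0],[q,c,0],[0,0,1]]).T+[p[0],p[1],0]
    def rect(x0,x1,y0,y1,z): return [[x0,y0,z],[x1,y0,z],[x1,y1,z],[x0,y1,z]]
    L(loc(rect(-.0525,.0525,-.142,.142,.01),p),(0,255,255)); L(loc(rect(-.0455,.0455,-.132,.132,.166),p),(0,0,255))
    for x in(-.0205,.0205):
        for y in(-.107,-.066,-.025): L(loc(rect(x-.018,x+.018,y-.018,y+.018,.158),p),(255,0,255))
    if rk is not None: L(loc(rect(-.075,.075,-.1,.1,.01),rk),(0,255,255))
    return im
E
python3 - <<'E'
from ov import *
p=[.5643,-.1875,-.2215]; 
ms=np.load("ms.npz")
# rack: centre behind brush line: fit board in top
b,r=np.array([.5128,.1827]),np.array([.5325,.2607])
a=-np.arctan2(*(r-b)); print("rack yaw",a)
rk=[*((b+r)/2+.0*np.array([np.cos(a),np.sin(a)])),a]
T=over(cv2.imread("pics/top0.png"),"top",p,rk);S=over(cv2.imread("pics/scene0.png"),"scene",p,rk)
o=np.vstack([T[4*130:4*250,4*160:4*360],np.zeros((4,800,3),np.uint8)])
cv2.imwrite("pics/o1.png",o); cv2.imwrite("pics/o2.png",S[4*125:4*275,4*200:4*380][:600,:800])
E
```

```text
rack yaw -0.24739047635822087
```

View pics/o1.png

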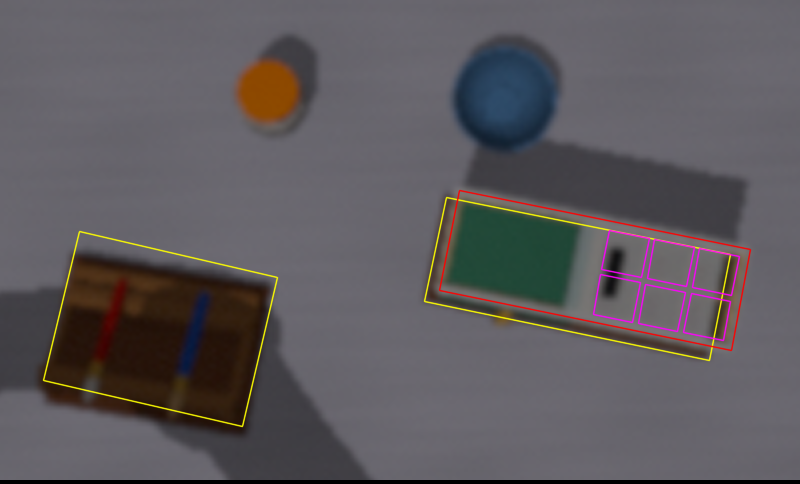

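View pics/o2.png

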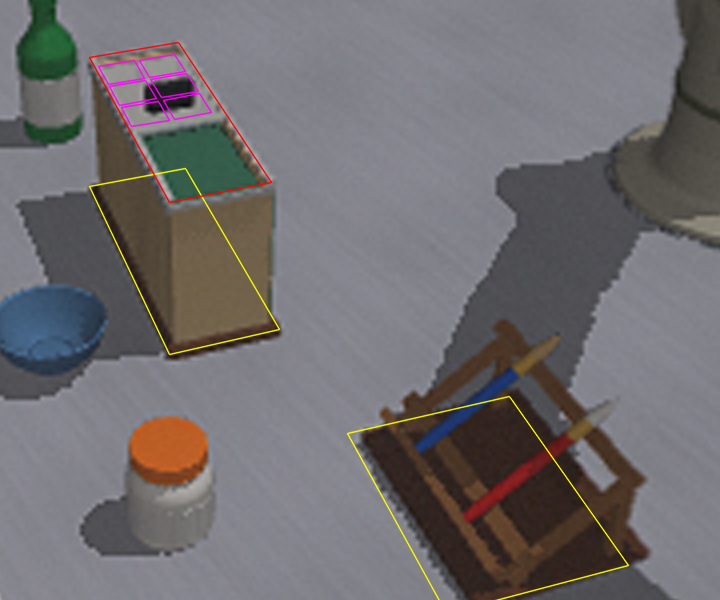

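Top overlay: the box model fits to about 2 mm, right end at about (735,300) in the overlay, and the pull lies on its centreline. Scene overlay: box edges and plinth match too. The rack board outline is only a rough guess. I'm moving to the pull now.

```bash
cat >> h.py <<'E'
BOX=[.5643,-.1875,-.2215]
def bw(x,y,z,p=BOX):
    c,s=np.cos(p[2]),np.sin(p[2]); return np.array([p[0]+c*x-s*y,p[1]+s*x+c*y,z])
def bl(P,p=BOX):
    c,s=np.cos(p[2]),np.sin(p[2]); d=np.array(P[:2])-p[:2]; return np.array([c*d[0]+s*d[1],-s*d[0]+c*d[1],P[2]])
def go(*targets,phi=None):
    s=st(); M=R.from_rotvec(s["tool_rot"]).as_matrix(); f=np.degrees(np.arctan2(M[0,1],M[1,1]))
    for t in targets: print("lin",np.round(1e3*M.T@(np.array(t)-s["tool_pos"]),1))
    print("phi",round(f,2),"twist",None if phi is None else round(phi-f,2),"box",np.round(bl(s["tool_pos"]),4))
E
python3 -c "
from h import *
g=bw(-.0005,-.016,0)
go([*g[:2],.26],[*g[:2],.171],phi=12.69)"
```

```text
t 1.4 pos [0.2348 0.6859 0.2186] F [ 0.8  0.5 -0.5] w 0.0931 gf 0.0 q [-1.32  0.6  -0.    1.6   0.    0.94 -0.08]
[[-0.946  0.324  0.   ]
 [ 0.324  0.946  0.   ]
 [-0.     0.    -1.   ]]
lin [-595.8 -735.6  -41.3]
lin [-595.8 -735.6   47.7]
phi 18.9 twist -6.21 box [-0.5133  0.7797  0.2186]
```

Request:
{"op": "send_rows", "data": {"fingers": [60,60,60,60,60,60,60,60,60,60,60,60,60,60,60,60,60,60,60,60], "linear": [[0,0,-42],[-596,-736,-42],[-596,-736,-42],[-596,-736,-42],[-596,-736,-42],[-596,-736,-42],[-596,-736,-42],[-596,-736,-42],[-596,-736,-42],[-596,-736,-42],[-596,-736,-42],[-596,-736,-42],[-596,-736,-42],[-596,-736,-42],[-596,-736,-42],[-596,-736,-42],[-596,-736,-42],[-596,-736,-42],[-596,-736,-42],[-596,-736,-42]], "twist": [0,-6.2,-6.2,-6.2,-6.2,-6.2,-6.2,-6.2,-6.2,-6.2,-6.2,-6.2,-6.2,-6.2,-6.2,-6.2,-6.2,-6.2,-6.2,-6.2]}}

```text
t: 3.9
tool_pos: [0.5603, -0.2017, 0.2609]
tool_rot: [0.344, 3.123, 0.001]
ft_force: [-0.4, 0.3, 0.5]
gripper_width: 0.0599
gripper_force: 0.0
```

```bash
python3 -c "
from h import *
g=bw(-.0005,-.016,0)
go([*g[:2],.26],[*g[:2],.171],phi=12.69)"
```

```text
t 3.9 pos [ 0.5603 -0.2017  0.2609] F [-0.4  0.3  0.5] w 0.0599 gf 0.0 q [ 0.1   0.4   0.21  1.87 -0.11  0.88  1.71]
[[-0.976  0.218  0.   ]
 [ 0.218  0.976  0.001]
 [-0.     0.001 -1.   ]]
lin [-0.3 -1.3  0.9]
lin [-0.3 -1.3 89.9]
phi 12.56 twist 0.13 box [-0.0008 -0.0147  0.2609]
```

Request:
{"op": "send_rows", "data": {"fingers": [60,60,60,60,5,5,5,5,5], "linear": [[0,-1,45],[0,-1,85],[0,-1,90],[0,-1,90],[0,-1,90],[0,-1,90],[0,-1,90],[0,-1,90],[0,-1,90]], "twist": [0,0,0,0,0,0,0,0,0]}}

```text
t: 5.03
tool_pos: [0.5601, -0.2044, 0.1707]
tool_rot: [0.347, 3.122, -0.0]
ft_force: [-0.4, -1.4, 0.1]
gripper_width: 0.0145
gripper_force: 0.0
```

Request:
{"op": "send_rows", "data": {"fingers": [3,3,3,3,3,3,3,3,3,3,3,3,3,3], "linear": [[0,0,0],[0,0,0],[0,0,0],[0,10,0],[0,22,0],[0,34,0],[0,46,0],[0,58,0],[0,70,0],[0,82,0],[0,92,0],[0,100,0],[0,100,0],[0,100,0]], "twist": [0,0,0,0,0,0,0,0,0,0,0,0,0,0]}}

```text
t: 6.78
tool_pos: [0.5822, -0.1066, 0.1707]
tool_rot: [0.347, 3.122, 0.001]
ft_force: [1.2, 0.7, 0.3]
gripper_width: 0.0118
gripper_force: 30.0
```

Gripped; continue to the open stop in small steps.

Request:
{"op": "send_rows", "data": {"fingers": [3,3,3,3,3], "linear": [[0,4,0],[0,8,0],[0,12,0],[0,12,0],[0,12,0]], "twist": [0,0,0,0,0]}}

```text
t: 7.4
tool_pos: [0.5848, -0.0954, 0.1707]
tool_rot: [0.348, 3.122, -0.0]
ft_force: [1.5, -2.9, 0.4]
gripper_width: 0.012
gripper_force: 30.0
```

Request:
{"op": "send_rows", "data": {"fingers": [3,3,3,3], "linear": [[0,3,0],[0,6,0],[0,6,0],[0,6,0]], "twist": [0,0,0,0]}}

```text
t: 7.9
tool_pos: [0.5848, -0.0952, 0.1706]
tool_rot: [-0.354, -3.121, 0.009]
ft_force: [-1.2, -20.0, 0.5]
gripper_width: 0.0114
gripper_force: 30.0
```

```bash
python3 -c "
from ov import *
go()
T=env.snapshot('top');S=env.snapshot('scene');cv2.imwrite('pics/t1.png',T)
a=over(T,'top',BOX,None)[4*155:4*255,4*250:4*370];b=over(S,'scene',BOX,None)[4*110:4*235,4*210:4*290]
o=np.zeros((500,800,3),np.uint8);o[:400,:480]=a;o[:500,480:800]=b
cv2.imwrite('pics/o3.png',o)"
```

```text
t 7.9 pos [ 0.5848 -0.0952  0.1706] F [ -1.2 -20.    0.5] w 0.0114 gf 30.022543966770172 q [-0.07  0.5   0.2   1.96 -0.14  0.69  1.55]
[[-0.975  0.224 -0.001]
 [ 0.224  0.975 -0.006]
 [-0.    -0.006 -1.   ]]
phi 12.94 twist None box [-0.0003  0.0945  0.1706]
```

View pics/o3.png

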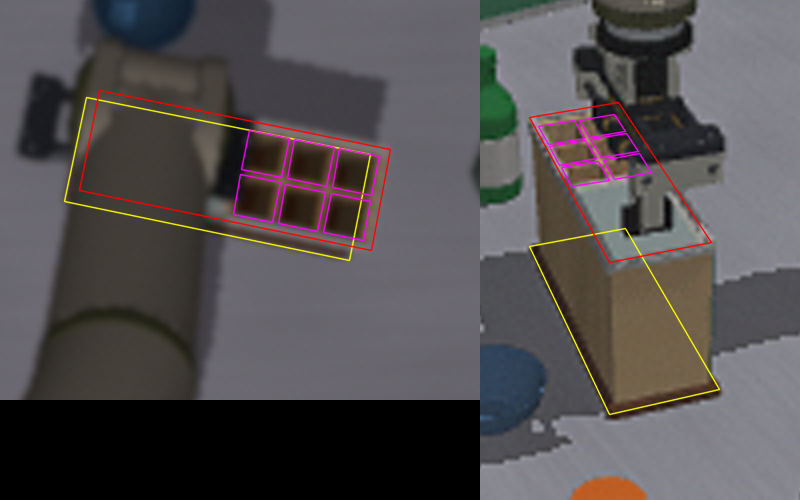

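The cover is fully open: 20 N against the stop, wells dark and inside the overlay squares. Next I fit the brushes and lift off.

Request:
{"op": "send_rows", "data": {"fingers": [3,50,50,50,50,50,50,50], "linear": [[0,-5,0],[0,-5,0],[0,-5,0],[0,-5,0],[0,-5,-30],[0,-5,-80],[0,-5,-80],[0,-5,-80]], "twist": [0,0,0,0,0,0,0,0]}}

```text
t: 9.0
tool_pos: [0.5847, -0.0936, 0.2504]
tool_rot: [-0.346, -3.122, -0.0]
ft_force: [-0.5, -0.4, -0.4]
gripper_width: 0.0498
gripper_force: 0.0
```

```bash
cat > fb.py <<'E'
from m import *
SL=np.radians(35)
def axis(p,s,phi=None):
    u=np.array([-np.cos(p[2])*np.cos(SL),-np.sin(p[2])*np.cos(SL),np.sin(SL)]); return np.array([p[0],p[1],.036])+s*u
def cyl(p,s0,s1,r=.006):
    u=axis(p,1)-axis(p,0); e=np.array([-np.sin(p[2]),np.cos(p[2]),0]); f=np.cross(u,e)
    return [axis(p,s)+r*(np.cos(t)*e+np.sin(t)*f) for s in(s0,s1) for t in np.linspace(0,6.28,16)]
E
python3 - <<'E'
from fb import *
go()
T=cv2.imread("pics/top0.png");S=cv2.imread("pics/scene0.png")
for c,bt,bs,g in(("blue",(165,230,195,240),(285,345,200,245),(.513,.183)),("red",(165,230,195,240),(285,360,215,260),(.532,.26))):
    M={}
    for n,im,b in(("top",T,bt),("scene",S,bs)):
        m=np.zeros((384,512),np.float32); q=col(n,c,im,b).astype(int); m[q[:,1],q[:,0]]=1; M[n]=m
    for ns in(["top"],["scene"],["top","scene"]):
        f=lambda p:sum(abs(hull(n,[cyl(p,0,.1)])-M[n]).sum()/M[n].sum() for n in ns)
        x0=np.array([g[0]+.04,g[1]-.01,-.247]); 
        r=minimize(f,x0,method="Nelder-Mead",options=dict(initial_simplex=x0+np.array([[0,0,0],[.01,0,0],[0,.01,0],[0,0,.08]])))
        print(c,ns,np.round(r.x,4),round(r.fun,3),"s=.05",np.round(axis(r.x,.05),4),"s=.092",np.round(axis(r.x,.092),4))
E
```

```text
t 9.0 pos [ 0.5847 -0.0936  0.2504] F [-0.5 -0.4 -0.4] w 0.0498 gf 0.0 q [-0.09  0.41  0.22  1.89 -0.11  0.86  1.53]
[[-0.976  0.219 -0.   ]
 [ 0.219  0.976  0.   ]
 [ 0.     0.    -1.   ]]
phi 12.65 twist None box [-0.0007  0.096   0.2504]
blue ['top'] [ 0.5553  0.1743 -0.2085] 0.47 s=.05 [0.5152 0.1828 0.0647] s=.092 [0.4816 0.1899 0.0888]
blue ['scene'] [ 0.5509  0.1736 -0.1607] 0.31 s=.05 [0.5105 0.1802 0.0647] s=.092 [0.4765 0.1857 0.0888]
blue ['top', 'scene'] [ 0.5543  0.1743 -0.1943] 0.789 s=.05 [0.5141 0.1822 0.0647] s=.092 [0.4804 0.1889 0.0888]
red ['top'] [ 0.571   0.2516 -0.248 ] 0.962 s=.05 [0.5313 0.2616 0.0647] s=.092 [0.4979 0.2701 0.0888]
red ['scene'] [ 0.5655  0.2506 -0.2108] 0.219 s=.05 [0.5254 0.2592 0.0647] s=.092 [0.4918 0.2664 0.0888]
red ['top', 'scene'] [ 0.5713  0.2513 -0.2207] 1.26 s=.05 [0.5313 0.2603 0.0647] s=.092 [0.4978 0.2678 0.0888]
```

```bash
python3 -c "
from h import *
go([.480,.189,.25],[.480,.189,.074],phi=12.5)"
```

```text
t 9.0 pos [ 0.5847 -0.0936  0.2504] F [-0.5 -0.4 -0.4] w 0.0498 gf 0.0 q [-0.09  0.41  0.22  1.89 -0.11  0.86  1.53]
[[-0.976  0.219 -0.   ]
 [ 0.219  0.976  0.   ]
 [ 0.     0.    -1.   ]]
lin [164.1 252.8   0.5]
lin [164.  252.8 176.5]
phi 12.65 twist -0.15 box [-0.0007  0.096   0.2504]
```

Request:
{"op": "send_rows", "data": {"fingers": [50,50,50,50,50,50,50,50,50,50,50,50], "linear": [[164,253,0],[164,253,0],[164,253,0],[164,253,0],[164,253,0],[164,253,0],[164,253,0],[164,253,50],[164,253,100],[164,253,140],[164,253,140],[164,253,140]], "twist": [0,0,0,0,0,0,0,0,0,0,0,0]}}

```text
t: 10.5
tool_pos: [0.4814, 0.1878, 0.1115]
tool_rot: [0.35, 3.121, -0.0]
ft_force: [0.3, -0.3, 0.6]
gripper_width: 0.0498
gripper_force: 0.0
```

```bash
python3 -c "
from ov import *
go([.480,.189,.074],phi=12.5)
S=env.snapshot('scene');T=env.snapshot('top');a=cv2.resize(S[170:290,260:400],None,fx=4,fy=4,interpolation=cv2.INTER_CUBIC)
cv2.imwrite('pics/s2.png',a)"
```

```text
t 10.5 pos [0.4814 0.1878 0.1115] F [ 0.3 -0.3  0.6] w 0.0498 gf 0.0 q [-0.56  0.52  0.12  2.17 -0.13  0.46  1.  ]
[[-0.975  0.222  0.001]
 [ 0.222  0.975 -0.   ]
 [-0.001 -0.    -1.   ]]
lin [ 1.6  0.9 37.5]
phi 12.8 twist -0.3 box [-0.1633  0.3479  0.1115]
```

View pics/s2.png

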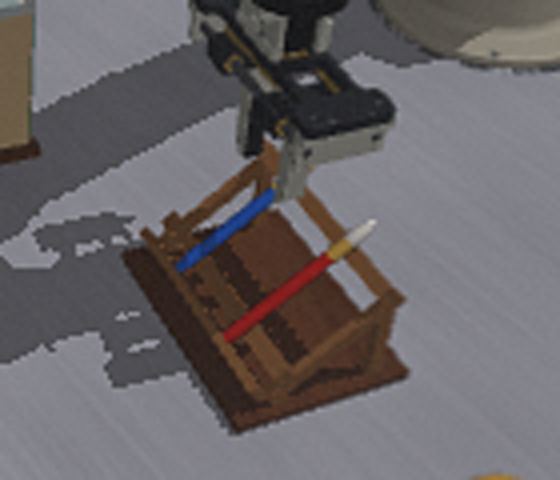

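The left finger is close to the rack's side rail (around (215,195) in the crop), so I narrow the opening before the descent.

Request:
{"op": "send_rows", "data": {"fingers": [30,30,30,30,30,30,3,3,3,3,3,3,3], "linear": [[1,1,0],[1,1,0],[1,1,0],[1,1,20],[1,1,37],[1,1,37],[1,1,37],[1,1,37],[1,1,37],[1,1,37],[1,1,37],[1,1,37],[1,1,37]], "twist": [0,0,0,0,0,0,0,0,0,0,0,0,0]}}

```text
t: 12.22
tool_pos: [0.4801, 0.19, 0.0741]
tool_rot: [0.347, 3.122, 0.001]
ft_force: [-0.8, 0.1, 6.3]
gripper_width: 0.0111
gripper_force: 30.0
```

Request:
{"op": "send_rows", "data": {"fingers": [3,3,3,3,3,3], "linear": [[0,0,-20],[0,0,-70],[0,0,-130],[0,0,-180],[0,0,-180],[0,0,-180]], "twist": [0,0,0,0,0,0]}}

```text
t: 12.98
tool_pos: [0.4793, 0.1898, 0.2532]
tool_rot: [-0.347, -3.122, 0.0]
ft_force: [-0.1, -0.5, 0.3]
gripper_width: 0.011
gripper_force: 30.0
```

```bash
cat > held.py <<'E'
import sys
from m import *
# fit held brush: angle th and s along with grasp at TCP - d
def held(c):
    s=env.observe(); M=R.from_rotvec(s["tool_rot"]).as_matrix(); t=s["tool_pos"]
    y=M[:,1]; uh=M[:,0]*np.sign(-M[0,0])*-1 if False else M[:,0]
    S=env.snapshot("scene"); cv2.imwrite(f"pics/held_{round(s['t']*100)}.png",S)
    px=proj("scene",[t])[0].astype(int); b=(max(px[0]-45,0),px[0]+45,max(px[1]-40,0),px[1]+60)
    q=col("scene",c,S,b).astype(int); m=np.zeros((384,512),np.float32); m[q[:,1],q[:,0]]=1
    def pts(p):
        th,sg,d=p; u=np.cos(th)*uh+np.array([0,0,np.sin(th)]); f=np.cross(u,y); o=t+np.array([0,0,d])-sg*u
        return [o+k*u+.006*(np.cos(a)*y+np.sin(a)*f) for k in(0,sg-.009) for a in np.linspace(0,6.28,16)],o
    f=lambda p:abs(hull("scene",[pts(p)[0]])-m).sum()/m.sum()
    x0=np.array([np.radians(40),.09,.015]); best=None
    for th in(30,45,60,80):
        x0[0]=np.radians(th)
        r=minimize(f,x0,method="Nelder-Mead",options=dict(initial_simplex=x0+np.array([[0,0,0],[.2,0,0],[0,.015,0],[0,0,.006]])))
        if best is None or r.fun<best.fun: best=r
    r=best; print("px",len(q),"th",round(np.degrees(r.x[0]),1),"sg",round(r.x[1],4),"d",round(r.x[2],4),"err",round(r.fun,3),"end",np.round(pts(r.x)[1],4),"end box",np.round(bl(pts(r.x)[1]),4))
E
python3 -c "
from held import *
go();held('blue')"
```

```text
t 12.97 pos [0.4793 0.1898 0.2532] F [-0.1 -0.5  0.3] w 0.011 gf 29.98572632437572 q [-0.63  0.31  0.18  2.04 -0.08  0.8   0.95]
[[-0.976  0.219 -0.   ]
 [ 0.219  0.976 -0.   ]
 [ 0.    -0.    -1.   ]]
phi 12.68 twist None box [-0.1658  0.3494  0.2532]
px 101 th 35.6 sg 0.0905 d 0.0153 err 0.277 end [0.5511 0.1737 0.2158] end box [-0.0922  0.3494  0.2158]
```

Request:
{"op": "send_rows", "data": {"fingers": [3,3,3,3,3,3,3,3,3,3,3,3], "linear": [[-30,-45,0],[-60,-100,0],[-119,-415,0],[-119,-415,0],[-119,-415,0],[-119,-415,0],[-119,-415,0],[-119,-415,0],[-119,-415,0],[-119,-415,0],[-119,-415,0],[-119,-415,0]], "twist": [0,0,0,0,0,0,0,0,0,0,0,0]}}

```text
t: 14.52
tool_pos: [0.505, -0.2401, 0.2537]
tool_rot: [0.345, 3.122, 0.0]
ft_force: [-0.4, -0.2, -0.9]
gripper_width: 0.0114
gripper_force: 30.0
```

```bash
python3 -c "
from held import *
go(bw(-.047,-.066,.185),phi=12.69);held('blue')"
```

```text
t 14.53 pos [ 0.505  -0.2401  0.2537] F [-0.4 -0.2 -0.9] w 0.0114 gf 29.985755102243274 q [ 0.14  0.37  0.28  1.96 -0.14  0.83  1.84]
[[-0.976  0.218  0.   ]
 [ 0.218  0.976  0.   ]
 [-0.     0.    -1.   ]]
lin [ 0.7 -1.7 68.7]
phi 12.59 twist 0.1 box [-0.0463 -0.0643  0.2537]
px 59 th 34.1 sg 0.0861 d 0.0136 err 0.314 end [ 0.5746 -0.2556  0.2189] end box [ 0.025  -0.0642  0.2189]
```

Request:
{"op": "send_rows", "data": {"fingers": [3,3,3,3,3,3,3,3,3,3], "linear": [[1,-2,35],[1,-2,60],[1,-2,68],[1,-2,68],[-7,-2,68],[-11,-2,66],[-16,-2,64],[-22,-2,63],[-28,-2,63],[-28,-2,63]], "twist": [0,0,0,0,0,0,0,0,0,0]}}

```text
t: 15.82
tool_pos: [0.5268, -0.2484, 0.1908]
tool_rot: [-0.348, -3.113, -0.004]
ft_force: [-12.2, 2.3, 5.4]
gripper_width: 0.0109
gripper_force: 30.0
```

```bash
python3 -c "
from held import *
go();held('blue')
a=cv2.imread('pics/held_%d.png'%round((env.observe()['t']-.05)*100)) if 0 else env.snapshot('scene')
cv2.imwrite('pics/s3.png',cv2.resize(a[90:190,200:300],None,fx=6,fy=6,interpolation=cv2.INTER_CUBIC))"
```

```text
t 15.82 pos [ 0.5268 -0.2484  0.1908] F [-12.2   2.3   5.4] w 0.0109 gf 30.002387166023254 q [ 0.16  0.48  0.26  1.97 -0.17  0.73  1.87]
[[-0.975  0.221 -0.009]
 [ 0.221  0.975  0.003]
 [ 0.009  0.001 -1.   ]]
phi 12.76 twist None box [-0.0232 -0.0676  0.1908]
px 44 th 43.4 sg 0.0725 d 0.01 err 0.322 end [ 0.5782 -0.26    0.1505] end box [ 0.0295 -0.0677  0.1505]
```

View pics/s3.png

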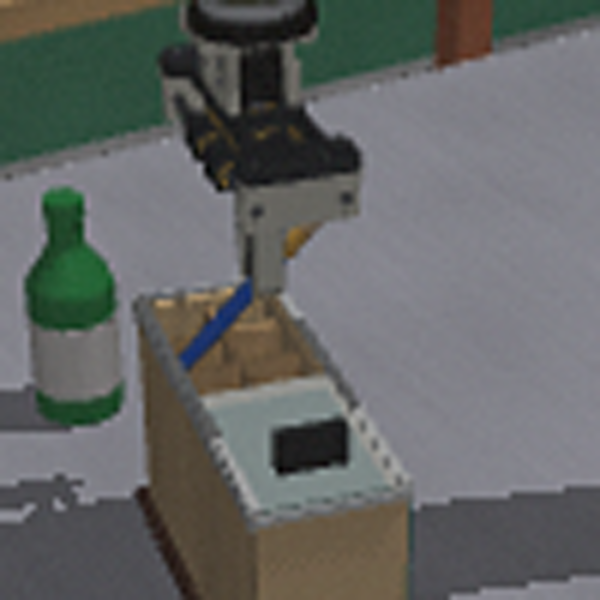

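The handle end is just inside well 5's far wall (around (185,362) in the crop) and the brush is pivoting in the pads. I continue the arc slowly.

Request:
{"op": "send_rows", "data": {"fingers": [3,3,3,3,3,3], "linear": [[-4,0,0],[-8,0,0],[-12,0,0],[-16,0,0],[-20,0,1],[-20,0,1]], "twist": [0,0,0,0,0,0]}}

```text
t: 16.68
tool_pos: [0.5511, -0.2535, 0.1901]
tool_rot: [-0.347, -3.122, -0.0]
ft_force: [-1.8, 0.3, -0.7]
gripper_width: 0.0111
gripper_force: 30.0
```

```bash
python3 -c "
from held import *
go();held('blue')"
```

```text
t 16.68 pos [ 0.5511 -0.2535  0.1901] F [-1.8  0.3 -0.7] w 0.0111 gf 29.99679744243622 q [ 0.16  0.5   0.25  1.92 -0.18  0.75  1.87]
[[-0.976  0.22  -0.   ]
 [ 0.22   0.976  0.   ]
 [ 0.     0.    -1.   ]]
phi 12.69 twist None box [ 0.0017 -0.0673  0.1901]
px 28 th 65.1 sg 0.0497 d 0.0027 err 0.422 end [ 0.5716 -0.2581  0.1477] end box [ 0.0226 -0.0673  0.1477]
```

Request:
{"op": "send_rows", "data": {"fingers": [3,3,3,3,3,3,3,3], "linear": [[-6,1,2],[-12,1,5],[-18,1,8],[-24,1,12],[-30,1,15],[-33,1,16],[-33,1,16],[-33,1,16]], "twist": [0,0,0,0,0,0,0,0]}}

```text
t: 17.73
tool_pos: [0.5836, -0.2599, 0.1738]
tool_rot: [0.347, 3.122, -0.0]
ft_force: [-0.1, -0.2, 0.5]
gripper_width: 0.0032
gripper_force: 0.0
```

```bash
python3 -c "
from held import *
go()
a=env.snapshot('scene')
cv2.imwrite('pics/s4.png',cv2.resize(a[90:190,200:300],None,fx=6,fy=6,interpolation=cv2.INTER_CUBIC))"
```

```text
t 17.73 pos [ 0.5836 -0.2599  0.1738] F [-0.1 -0.2  0.5] w 0.0032 gf 0.0 q [ 0.17  0.56  0.25  1.86 -0.19  0.75  1.87]
[[-0.976  0.22   0.   ]
 [ 0.22   0.976 -0.   ]
 [-0.    -0.    -1.   ]]
phi 12.69 twist None box [ 0.0348 -0.0664  0.1738]
```

View pics/s4.png

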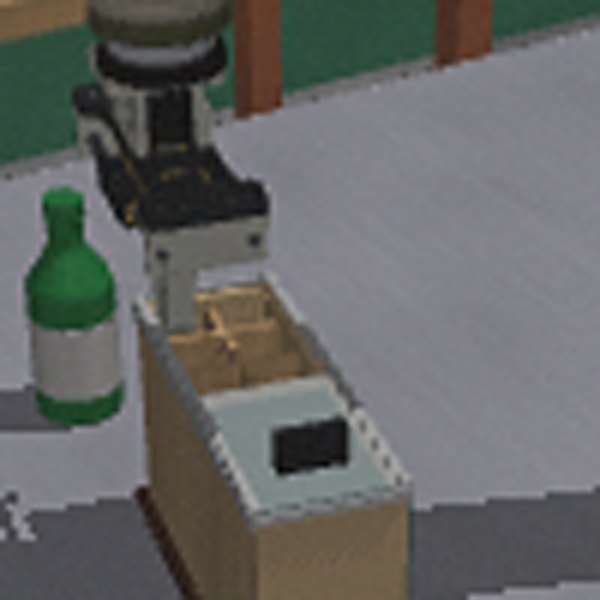

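The pads are empty (3 mm), so the brush slipped out, presumably down the well. I lift and check from above.

Request:
{"op": "send_rows", "data": {"fingers": [3,30,30,30,30,30,30,30,30,30,30,30], "linear": [[0,0,-40],[0,0,-78],[164,390,-78],[164,390,-78],[164,390,-78],[164,390,-78],[164,390,-78],[164,390,-78],[164,390,-78],[164,390,-78],[164,390,-78],[164,390,-78]], "twist": [0,0,0,0,0,0,0,0,0,0,0,0]}}

```text
t: 19.27
tool_pos: [0.5095, 0.155, 0.2518]
tool_rot: [0.351, 3.122, -0.001]
ft_force: [0.7, 0.0, 0.0]
gripper_width: 0.03
gripper_force: 0.0
```

```bash
python3 -c "
from held import *
go([.496,.268,.25],[.496,.268,.074])
T=env.snapshot('top');S=env.snapshot('scene')
t=cv2.imread('pics/t1.png')
a=cv2.resize(T[165:225,290:350],None,fx=6,fy=6,interpolation=cv2.INTER_CUBIC);b=cv2.resize(S[125:190,215:280],None,fx=6,fy=6,interpolation=cv2.INTER_CUBIC)
o=np.zeros((400,760,3),np.uint8);o[:360,:360]=a;o[:390,365:755]=b;cv2.imwrite('pics/s5.png',o)
for n in('top','scene'):
  for q in ('brush_a','brush_a_tip'): print(n,q,[(np.round(r['location']).tolist(),round(r['conf'],2)) for r in env.spot_in(n,q)])
print('well5',proj('top',[bw(.0205,-.066,.158),bw(.0205,-.066,.06)]),proj('scene',[bw(.0205,-.066,.158)]))
"
```

```text
t 19.27 pos [0.5095 0.155  0.2518] F [0.7 0.  0. ] w 0.03 gf 0.0 q [-0.57  0.33  0.23  2.01 -0.1   0.81  1.06]
[[-0.975  0.222  0.   ]
 [ 0.222  0.975 -0.   ]
 [-0.    -0.    -1.   ]]
lin [ 38.3 107.2   1.7]
lin [ 38.4 107.2 177.7]
phi 12.83 twist None box [-0.1287  0.3221  0.2518]
top brush_a [([304.0, 197.0], 0.6), ([293.0, 193.0], 0.57), ([288.0, 157.0], 0.25)]
top brush_a_tip []
scene brush_a [([335.0, 242.0], 0.65), ([247.0, 176.0], 0.62)]
scene brush_a_tip []
well5 [[327.05832831 195.09228415]
 [323.13311996 196.53057454]] [[232.65358163 147.56695987]]
```

View pics/s5.png

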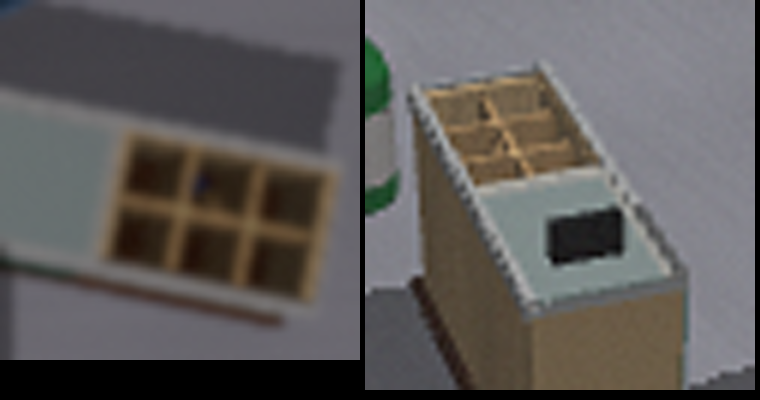

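Top view: blue handle seen low inside well 5 (around (203,185) in the crop), so the brush stands bristles up in it. Now the red brush, which sits 80 mm further along the rack.

Request:
{"op": "send_rows", "data": {"fingers": [30,30,30,30,30,30,30,30,30,3,3,3,3,3,3], "linear": [[38,107,0],[38,107,0],[38,107,20],[38,107,70],[38,107,120],[38,107,160],[38,107,180],[38,107,180],[38,107,180],[38,107,180],[38,107,180],[38,107,180],[38,107,180],[38,107,180],[38,107,180]], "twist": [0,0,0,0,0,0,0,0,0,0,0,0,0,0,0]}}

```text
t: 21.45
tool_pos: [0.4959, 0.2691, 0.0723]
tool_rot: [0.347, 3.122, 0.0]
ft_force: [-1.3, -2.1, 7.6]
gripper_width: 0.0113
gripper_force: 30.0
```

Request:
{"op": "send_rows", "data": {"fingers": [3,3,3,3,3,3,3], "linear": [[0,0,0],[0,0,-20],[0,0,-70],[0,0,-130],[0,0,-180],[0,0,-180],[0,0,-180]], "twist": [0,0,0,0,0,0,0]}}

```text
t: 22.32
tool_pos: [0.4951, 0.2693, 0.2512]
tool_rot: [-0.347, -3.122, -0.0]
ft_force: [1.0, -1.1, -0.3]
gripper_width: 0.0111
gripper_force: 29.9
```

```bash
python3 -c "
from held import *
go(bw(-.048,-.107,.253),phi=12.69);held('red')"
```

```text
t 22.32 pos [0.4951 0.2693 0.2512] F [ 1.  -1.1 -0.3] w 0.0111 gf 29.948584654521255 q [-0.76  0.37  0.21  1.95 -0.11  0.83  0.87]
[[-0.976  0.219 -0.   ]
 [ 0.219  0.976  0.   ]
 [ 0.    -0.    -1.   ]]
lin [-119.7 -537.5   -1.8]
phi 12.68 twist 0.01 box [-0.1679  0.4305  0.2512]
px 112 th 36.7 sg 0.0865 d 0.0182 err 0.318 end [0.5628 0.2541 0.2177] end box [-0.0985  0.4305  0.2177]
```

Request:
{"op": "send_rows", "data": {"fingers": [3,3,3,3,3,3,3,3,3,3,3,3,3,3], "linear": [[-15,-40,-2],[-120,-538,-2],[-120,-538,-2],[-120,-538,-2],[-120,-538,-2],[-120,-538,-2],[-120,-538,-2],[-120,-538,-2],[-120,-538,-2],[-120,-538,-2],[-120,-538,-2],[-120,-538,-2],[-120,-538,-2],[-120,-538,-2]], "twist": [0,0,0,0,0,0,0,0,0,0,0,0,0,0]}}

```text
t: 24.12
tool_pos: [0.4948, -0.2808, 0.2537]
tool_rot: [0.345, 3.122, 0.0]
ft_force: [1.0, 0.1, -0.8]
gripper_width: 0.0111
gripper_force: 29.9
```

```bash
python3 -c "
from held import *
go(bw(-.045,-.107,.183),phi=12.69);held('red')
s,d=.089,.0175
for th,zc,press in((35,-13,-6),(35,-13,2),(38,-10,3),(42,-7,3),(46,-4,3),(50,-1,3),(50,-1,-4),(50,-20,-4),(50,-20,2),(55,-16,3),(60,-12,3),(65,-8,3),(65,-8,-4),(65,-38,-4),(65,-38,2),(70,-34,3),(75,-30,3),(80,-26,3),(85,-22,3)):
  t=np.radians(th); print(th,zc,press,'gx %.1f tcpz %.1f'%(38.5-6*np.sin(t)-1e3*s*np.cos(t)+press,158+zc+1e3*s*np.sin(t)-1e3*d))
"
```

```text
t 24.12 pos [ 0.4948 -0.2808  0.2537] F [ 1.   0.1 -0.8] w 0.0111 gf 29.949789717902604 q [ 0.18  0.38  0.33  1.94 -0.17  0.84  1.95]
[[-0.976  0.218  0.   ]
 [ 0.218  0.976  0.   ]
 [-0.     0.    -1.   ]]
lin [-2.3 -0.7 70.7]
phi 12.6 twist 0.09 box [-0.0473 -0.1063  0.2537]
px 52 th 36.1 sg 0.0874 d 0.0172 err 0.371 end [ 0.5637 -0.2962  0.2195] end box [ 0.0233 -0.1062  0.2195]
35 -13 -6 gx -43.8 tcpz 178.5
35 -13 2 gx -35.8 tcpz 178.5
38 -10 3 gx -32.3 tcpz 185.3
42 -7 3 gx -28.7 tcpz 193.1
46 -4 3 gx -24.6 tcpz 200.5
50 -1 3 gx -20.3 tcpz 207.7
50 -1 -4 gx -27.3 tcpz 207.7
50 -20 -4 gx -27.3 tcpz 188.7
50 -20 2 gx -21.3 tcpz 188.7
55 -16 3 gx -14.5 tcpz 197.4
60 -12 3 gx -8.2 tcpz 205.6
65 -8 3 gx -1.6 tcpz 213.2
65 -8 -4 gx -8.6 tcpz 213.2
65 -38 -4 gx -8.6 tcpz 183.2
65 -38 2 gx -2.6 tcpz 183.2
70 -34 3 gx 5.4 tcpz 190.1
75 -30 3 gx 12.7 tcpz 196.5
80 -26 3 gx 20.1 tcpz 202.1
85 -22 3 gx 27.8 tcpz 207.2
```

Request:
{"op": "send_rows", "data": {"fingers": [3,3,3,3,3,3,3,3,3,3], "linear": [[-3,-1,40],[-3,-1,68],[-3,-1,75],[-3,-1,75],[-8,-1,75],[-12,-1,74],[-15,-1,68],[-19,-1,61],[-22,-1,55],[-22,-1,55]], "twist": [0,0,0,0,0,0,0,0,0,0]}}

```text
t: 25.42
tool_pos: [0.5157, -0.2877, 0.1993]
tool_rot: [0.347, 3.122, 0.0]
ft_force: [-5.0, 1.3, 2.9]
gripper_width: 0.0111
gripper_force: 30.0
```

```bash
python3 -c "
from held import *
go();held('red')"
```

```text
t 25.43 pos [ 0.5157 -0.2877  0.1993] F [-5.   1.3  2.9] w 0.0111 gf 29.99991863965988 q [ 0.2   0.47  0.31  1.95 -0.2   0.75  1.98]
[[-0.976  0.22   0.   ]
 [ 0.22   0.976  0.   ]
 [-0.     0.    -1.   ]]
phi 12.69 twist None box [-0.0254 -0.1084  0.1993]
px 46 th 44.0 sg 0.0797 d 0.0113 err 0.402 end [ 0.5717 -0.3003  0.1553] end box [ 0.032  -0.1084  0.1553]
```

Request:
{"op": "send_rows", "data": {"fingers": [3,3,3,3,3,3,3,3,3,3], "linear": [[5,0,0],[5,0,7],[5,0,13],[0,0,13],[-5,0,10],[-10,0,6],[-15,0,1],[-20,0,-4],[-23,0,-8],[-23,0,-8]], "twist": [0,0,0,0,0,0,0,0,0,0]}}

```text
t: 26.72
tool_pos: [0.5385, -0.2929, 0.2072]
tool_rot: [0.347, 3.122, -0.0]
ft_force: [-3.4, 0.5, 0.7]
gripper_width: 0.0112
gripper_force: 30.0
```

```bash
python3 -c "
from held import *
go();held('red')"
```

```text
t 26.73 pos [ 0.5385 -0.2929  0.2072] F [-3.4  0.5  0.7] w 0.0112 gf 29.998374581336975 q [ 0.19  0.49  0.31  1.89 -0.2   0.79  1.96]
[[-0.976  0.22   0.001]
 [ 0.22   0.976 -0.   ]
 [-0.001 -0.    -1.   ]]
phi 12.69 twist None box [-0.002  -0.1085  0.2072]
px 36 th 60.0 sg 0.0644 d 0.0001 err 0.377 end [ 0.5699 -0.3     0.1516] end box [ 0.0302 -0.1085  0.1516]
```

Request:
{"op": "send_rows", "data": {"fingers": [3,3,3,3,3,3,3,3,3,3], "linear": [[4,0,0],[4,0,8],[4,0,15],[3,0,20],[0,0,20],[-4,0,18],[-8,0,16],[-12,0,14],[-14,0,13],[-14,0,13]], "twist": [0,0,0,0,0,0,0,0,0,0]}}

```text
t: 28.02
tool_pos: [0.552, -0.2958, 0.1938]
tool_rot: [0.347, 3.122, -0.0]
ft_force: [-2.3, 0.1, -1.9]
gripper_width: 0.0107
gripper_force: 30.0
```

```bash
python3 -c "
from held import *
go();held('red')"
```

```text
t 28.02 pos [ 0.552  -0.2958  0.1938] F [-2.3  0.1 -1.9] w 0.0107 gf 30.000573098659515 q [ 0.2   0.52  0.3   1.87 -0.21  0.78  1.97]
[[-0.976  0.22   0.   ]
 [ 0.22   0.976 -0.   ]
 [-0.    -0.    -1.   ]]
phi 12.69 twist None box [ 0.0118 -0.1084  0.1938]
px 30 th 73.9 sg 0.0443 d -0.0026 err 0.26 end [ 0.564  -0.2985  0.1486] end box [ 0.0241 -0.1084  0.1486]
```

Request:
{"op": "send_rows", "data": {"fingers": [3,3,3,3,3,3,3,3], "linear": [[3,0,2],[3,0,10],[3,0,17],[2,0,21],[-2,0,21],[-6,0,21],[-6,0,21],[-6,0,21]], "twist": [0,0,0,0,0,0,0,0]}}

```text
t: 29.08
tool_pos: [0.5577, -0.2972, 0.1726]
tool_rot: [0.347, 3.122, -0.0]
ft_force: [-3.3, 0.1, -0.9]
gripper_width: 0.0108
gripper_force: 30.0
```

```bash
python3 -c "
from held import *
go();held('red')"
```

```text
t 29.07 pos [ 0.5577 -0.2972  0.1726] F [-3.3  0.1 -0.9] w 0.0108 gf 29.998970925807953 q [ 0.21  0.55  0.29  1.88 -0.23  0.74  1.97]
[[-0.976  0.22   0.   ]
 [ 0.22   0.976 -0.   ]
 [-0.    -0.    -1.   ]]
phi 12.7 twist None box [ 0.0177 -0.1084  0.1726]
px 16 th 124.6 sg 0.0041 d -0.0051 err 0.672 end [ 0.5555 -0.2967  0.1641] end box [ 0.0154 -0.1084  0.1641]
```

The red brush is still held, its handle about 55 mm down in well 4 and near upright. Release and lift.

Request:
{"op": "send_rows", "data": {"fingers": [25,25,25,25,25,25,25,25,25], "linear": [[0,0,0],[0,0,0],[0,0,0],[0,0,0],[0,0,0],[0,0,0],[0,0,-40],[0,0,-80],[0,0,-80]], "twist": [0,0,0,0,0,0,0,0,0]}}

```text
t: 30.25
tool_pos: [0.559, -0.2981, 0.2557]
tool_rot: [0.347, 3.117, -0.002]
ft_force: [-0.3, 0.0, 0.4]
gripper_width: 0.0248
gripper_force: 0.0
```

```bash
python3 -c "
from h import *
go(bw(-.0005,.0945,.255),bw(-.0005,.0945,.171),phi=12.69)"
```

```text
t 30.25 pos [ 0.559  -0.2981  0.2557] F [-0.3  0.   0.4] w 0.0248 gf 0.0 q [ 0.18  0.46  0.33  1.8  -0.19  0.9   1.94]
[[-0.975  0.22   0.005]
 [ 0.22   0.975 -0.002]
 [-0.005 -0.001 -1.   ]]
lin [ 19.7 203.6   0.4]
lin [ 20.1 203.6  84.4]
phi 12.71 twist -0.02 box [ 0.0191 -0.1091  0.2557]
```

Request:
{"op": "send_rows", "data": {"fingers": [60,60,60,60,60,60,60], "linear": [[20,203,0],[20,203,0],[20,203,0],[20,203,0],[20,203,0],[20,203,0],[20,203,0]], "twist": [0,0,0,0,0,0,0]}}

```text
t: 31.12
tool_pos: [0.5825, -0.0968, 0.2526]
tool_rot: [0.352, 3.122, -0.001]
ft_force: [0.1, 0.6, 0.4]
gripper_width: 0.06
gripper_force: 0.0
```

```bash
python3 -c "
from h import *
go(bw(-.0005,.0945,.171),phi=12.69)
T=env.snapshot('top');S=env.snapshot('scene')
r=lambda i:cv2.resize(i,None,fx=7,fy=7,interpolation=cv2.INTER_CUBIC)
a=r(T[180:220,305:350]);b=r(S[110:180,215:280])
o=np.zeros((490,775,3),np.uint8);o[:280,:315]=a;o[:490,320:775]=b
o[285:,:315]=cv2.resize(S[180:280,260:413],(315,205))
cv2.imwrite('pics/s6.png',np.clip(o*1.3,0,255).astype(np.uint8))
"
```

```text
t 31.12 pos [ 0.5825 -0.0968  0.2526] F [0.1 0.6 0.4] w 0.06 gf 0.0 q [-0.16  0.41  0.32  1.89 -0.17  0.86  1.59]
[[-0.975  0.223 -0.   ]
 [ 0.223  0.975 -0.001]
 [-0.    -0.001 -1.   ]]
lin [-1.7  2.  81.6]
phi 12.86 twist -0.17 box [-0.0022  0.0925  0.2526]
```

View pics/s6.png

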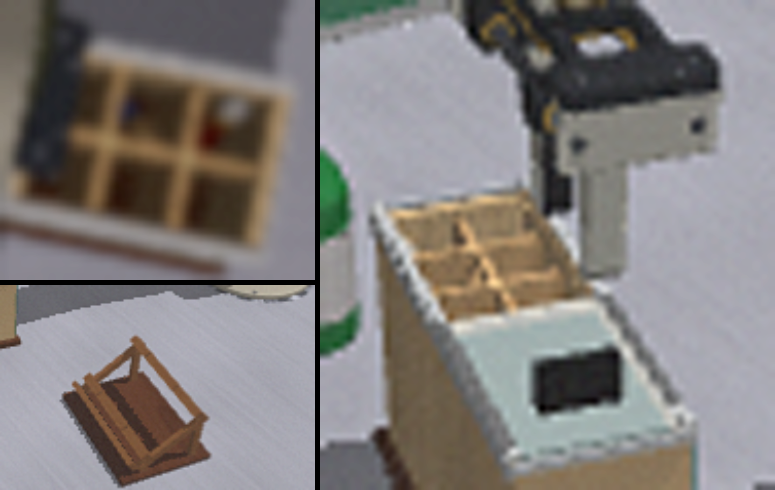

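Both brushes are in their wells: red handle and white bristles in well 4 at (232,110), blue in well 5 at (130,110). Nothing sticks out above the rim and the rack is empty. Now I shut the cover.

Request:
{"op": "send_rows", "data": {"fingers": [60,60,60,60,3,3,3,3,3,3,3], "linear": [[-2,2,40],[-2,2,75],[-2,2,82],[-2,2,82],[-2,2,82],[-2,2,82],[-2,2,82],[-2,2,82],[-2,2,82],[-2,2,82],[-2,2,82]], "twist": [0,0,0,0,0,0,0,0,0,0,0]}}

```text
t: 32.6
tool_pos: [0.5847, -0.0953, 0.1707]
tool_rot: [-0.35, -3.122, 0.003]
ft_force: [-1.6, -5.6, 0.7]
gripper_width: 0.0117
gripper_force: 30.0
```

Request:
{"op": "send_rows", "data": {"fingers": [3,3,3,3,3,3,3,3,3,3,3,3,3,3,3,3], "linear": [[0,0,0],[0,-8,0],[0,-18,0],[0,-28,0],[0,-38,0],[0,-48,0],[0,-58,0],[0,-68,0],[0,-78,0],[0,-88,0],[0,-98,0],[0,-108,0],[0,-116,0],[0,-122,0],[0,-122,0],[0,-122,0]], "twist": [0,0,0,0,0,0,0,0,0,0,0,0,0,0,0,0]}}

```text
t: 34.6
tool_pos: [0.5581, -0.2129, 0.1707]
tool_rot: [-0.348, -3.122, 0.001]
ft_force: [-1.3, -0.6, 4.7]
gripper_width: 0.0113
gripper_force: 30.0
```

```bash
python3 -c "
from h import *
go()"
```

```text
t 34.6 pos [ 0.5581 -0.2129  0.1707] F [-1.3 -0.6  4.7] w 0.0113 gf 30.001231133937836 q [ 0.08  0.52  0.27  1.96 -0.21  0.69  1.83]
[[-0.975  0.22  -0.   ]
 [ 0.22   0.975 -0.001]
 [-0.    -0.001 -1.   ]]
phi 12.72 twist None box [-0.0005 -0.0261  0.1707]
```

Remaining about 9.5 mm, then press on the stop.

Request:
{"op": "send_rows", "data": {"fingers": [3,3,3,3,3,3], "linear": [[0,-4,0],[0,-8,0],[0,-11,0],[0,-15,0],[0,-15,0],[0,-15,0]], "twist": [0,0,0,0,0,0]}}

```text
t: 35.35
tool_pos: [0.556, -0.2223, 0.1707]
tool_rot: [-0.342, -3.122, -0.008]
ft_force: [0.7, 14.3, 9.4]
gripper_width: 0.0116
gripper_force: 30.0
```

```bash
python3 -c "
from h import *
go()"
```

```text
t 35.35 pos [ 0.556  -0.2223  0.1707] F [ 0.7 14.3  9.4] w 0.0116 gf 30.039655566215515 q [ 0.11  0.52  0.27  1.95 -0.21  0.7   1.85]
[[-0.976  0.216 -0.   ]
 [ 0.216  0.976  0.005]
 [ 0.001  0.005 -1.   ]]
phi 12.5 twist None box [-0.0005 -0.0358  0.1707]
```

Request:
{"op": "send_rows", "data": {"fingers": [3,3,40,40,40,40,40,40,40,40], "linear": [[0,3,0],[0,3,0],[0,4,0],[0,4,0],[0,4,0],[0,4,-30],[0,4,-80],[90,4,-120],[150,4,-120],[150,4,-120]], "twist": [0,0,0,0,0,0,0,0,0,0]}}

```text
t: 36.6
tool_pos: [0.4067, -0.1897, 0.2911]
tool_rot: [0.349, 3.122, 0.001]
ft_force: [0.8, -0.8, -0.0]
gripper_width: 0.0399
gripper_force: 0.0
```

```bash
python3 -c "
from m import *
go()
T=env.snapshot('top');S=env.snapshot('scene')
e=proj('scene',[bw(0,-.0355,.176)])[0]; print('expect shut',e,'ajar5',proj('scene',[bw(0,-.0305,.176)])[0])
for n,q in(('scene','pull'),('top','pull'),('scene','flask'),('scene','glaze_bottle'),('scene','glaze_bowl'),('scene','slip_jar'),('top','glaze_bottle')): print(n,q,[(np.round(r['location']).tolist(),round(r['conf'],2)) for r in env.spot_in(n,q)][:2])
b=(int(e[0])-14,int(e[0])+14,int(e[1])-12,int(e[1])+12)
ps=col('scene','black',S,b);print(len(ps),ps.mean(0),bl(atz('scene',ps.mean(0),.178)))
"
```

```text
t 36.6 pos [ 0.4067 -0.1897  0.2911] F [ 0.8 -0.8 -0. ] w 0.0399 gf 0.0 q [ 0.02  0.17  0.34  2.13 -0.08  0.85  1.76]
[[-0.975  0.221  0.   ]
 [ 0.221  0.975  0.001]
 [-0.     0.001 -1.   ]]
phi 12.76 twist None box [-0.1533 -0.0368  0.2911]
expect shut [240.03952391 146.34755526] ajar5 [240.43341966 146.99012038]
scene pull [([237.0, 146.0], 0.61)]
top pull [([323.0, 202.0], 0.9), ([309.0, 197.0], 0.19)]
scene flask [([377.0, 322.0], 0.95), ([213.0, 207.0], 0.66)]
scene glaze_bottle [([213.0, 144.0], 0.74)]
scene glaze_bowl [([212.0, 208.0], 0.6)]
scene slip_jar [([242.0, 244.0], 0.96)]
top glaze_bottle [([384.0, 196.0], 0.65)]
76 [240.32894737 146.15789474] [-0.00046225 -0.03314223  0.178     ]
```

The camera agrees with shut, to about a millimetre. One light nudge with closed fingers will make it certain.

Request:
{"op": "send_rows", "data": {"fingers": [0,0,0,0,0,0,0,0,0,0,0,0,0], "linear": [[-60,20,0],[-115,40,0],[-153,45,0],[-153,45,0],[-153,45,50],[-153,45,95],[-153,45,114],[-153,45,114],[-153,36,114],[-153,30,114],[-153,26,114],[-153,23,114],[-153,22,114]], "twist": [0,0,0,0,0,0,0,0,0,0,0,0,0]}}

```text
t: 38.67
tool_pos: [0.5637, -0.2023, 0.1768]
tool_rot: [0.348, 3.122, 0.0]
ft_force: [-0.2, -0.6, 0.7]
gripper_width: 0.0004
gripper_force: 0.0
```

Request:
{"op": "send_rows", "data": {"fingers": [0,0,0,0,0,0], "linear": [[0,-2,0],[0,-4,0],[0,-6,0],[0,-8,0],[0,-8,0],[0,-8,0]], "twist": [0,0,0,0,0,0]}}

```text
t: 39.42
tool_pos: [0.5635, -0.203, 0.1768]
tool_rot: [-0.339, -3.123, -0.012]
ft_force: [2.5, 19.8, 6.1]
gripper_width: 0.0002
gripper_force: 10.1
```

Firm against the stop: 20 N with under 1 mm of motion. Retract and hand in.

Request:
{"op": "send_rows", "data": {"fingers": [0,0,0,0,0,0,0,0,0,0], "linear": [[0,8,0],[0,16,0],[0,16,0],[0,16,-40],[0,16,-90],[60,16,-120],[110,16,-120],[110,16,-120],[110,16,-120],[110,16,-120]], "twist": [0,0,0,0,0,0,0,0,0,0]}}

```text
t: 40.67
tool_pos: [0.4592, -0.1705, 0.2964]
tool_rot: [0.347, 3.122, -0.001]
ft_force: [0.0, 0.8, -0.4]
gripper_width: 0.0003
gripper_force: 0.0
```

```bash
python3 -c "
from h import *
st(); print(env.finish_job())"
```

```text
t 40.67 pos [ 0.4592 -0.1705  0.2964] F [ 0.   0.8 -0.4] w 0.0003 gf 0.0 q [-0.03  0.23  0.33  2.04 -0.09  0.88  1.7 ]
[[-0.976  0.22   0.   ]
 [ 0.22   0.976 -0.   ]
 [-0.    -0.    -1.   ]]
the job is handed in; nothing more can be done
None
```

The job is handed in at 40.7 s: blue brush in well 5, red in well 4, both bristles up, cover shut on its stop and the bystanders not moved; but the blue brush slipped from the grip with its handle about 40 mm down the well and fell the rest, rather than being let go on purpose.

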